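Set the bench tweezers to the marked gap over the light plate

TASK

Pull the big sprung tweezers straight out of their dock by the rubber grip plates and bring their tips over the light plate, a few centimetres above it and roughly level. Squeeze them until the pin on the left leg stands in front of the middle of the brass rider that marks the tip gap, and finish while still holding the tweezers there in the air, steady at that gap, so that it can be read against the light. Leave the other things on the bench where they are.

Things in the scene. Friction and masses are not known exactly. Their poses are not given: they have to be found in the camera images.
- tweezers: Sprung bench tweezers, 172 mm long, about 90 g, held level in the dock at the start. Origin on the long axis at the shoulder where the tang begins; x along the axis to the tips, y to the left leg, z up. x = -32 to 0 mm: square tang 10 x 10 mm in the dock; 0 to 22 mm: black bridge 26 mm wide, 12 mm high; then two legs, 9 mm high and 3 mm thick, to the tips at 140 mm.
- grip_mid (a point): Point on the axis midway between the two rubber grip plates, 76 mm in front of the tweezers' origin, axes as the tweezers. The plates, on the outside of the legs, are 28 mm long (x) and 16 mm high, centred on the axis height, and 50 mm apart over both when open. They narrow by 1.15 mm per mm of the pin's travel. Each pushes out with 6 N when open and roughly 10 to 18 N with the pin at the rider.
- tip_mid (a point): Point midway between the two tips, at the front end of the tweezers (x = 140 mm), axes as the tweezers. The tips stand 56 mm apart when open.
- pin (a point): Thin upright steel pin (3 mm across, 13 mm tall) on the left leg, just in front of the gauge bar; the point is near its top. It is 26.5 mm to the left (+y) of the axis when open and moves towards the axis (-y) as the tweezers are squeezed. The gauge bar is a flat steel bar across the tweezers above the legs, 112 mm from their origin, 64 mm long, on a 6 mm wide spine along the axis (top 12 mm above it).
- rider_mid (a point): Centre of the small brass rider on the left half of the gauge bar (6 mm wide in y, 9 mm in x, 7 mm high), 7 to 17 mm from the axis, different each time; axes as the tweezers. It marks the gap: the gap is right when the pin stands in front of the rider's middle, at the same y. The pin passes it without touching; the rider itself stays put.
- leg_left (a joint): Squeeze angle of each leg in rad: 0 fully open (56 mm between the tips), 0.215 almost shut. The two legs hinge in the bridge and always turn together, evenly, so the axis stays midway between the plates. One rad moves the pin about 106 mm and a tip about 127 mm.
- tang_end (a point): Rear end of the tang, on the tweezers' axis, 32 mm inside the dock at the start.
- dock: Green steel post fixed to the bench, base 80 x 70 mm, 87 mm high with its round spring cap; origin at bench level under the socket's mouth. x points level out of the socket, along the tweezers. A sprung ball in it snaps into a notch in the tang: the tweezers come out straight along x when pulled with about 5 to 12 N; the tang is out after 32 mm.
- dock_mouth (a point): Centre of the socket's mouth on the dock, 60 mm above the bench, axes as the dock. The tweezers' axis runs through it at the start.
- light_plate: Flat square slab 120 x 120 mm, 10 mm high, white face in a grey frame, fixed to the bench. Origin: centre of its underside; x and y along its sides, z up.
- file: flat file, 280 mm long, 28 mm thick wooden handle, lying on the bench. A bystander: leave it where it is.
- dressing_stick: grey abrasive stick 130 x 25 x 25 mm lying on the bench. A bystander: leave it where it is.
- square: small steel square lying flat, stock 70 mm, blade 90 mm, 14 mm high. A bystander: leave it where it is.
- jar: glass jar with a steel lid, 64 mm across, 70 mm high. A bystander: leave it where it is.
- steel_blank: plain steel cylinder 24 mm across, 50 mm high, standing. A bystander: leave it where it is.
- spanner: open-ended spanner lying on the bench. A bystander: leave it where it is.
- collar: steel ring 50 mm across, 14 mm high, lying flat. A bystander: leave it where it is.
Mind the look-alikes: they are no part of the job. Leave any blue look-alike of the dock alone. There is more than one size of the light_plate; the job needs the smaller.

How it is judged:
By the outcome, as a careful person would: the job done as asked, in the order asked, and still so for the second after the job is handed in, while the arm keeps its last pose, push and grip.
It also fails if it takes over 48 s, if anything falls off the work surface, if the arm or the gripper's body presses on something with over 40 N, if the wrist force passes 120 N, or if a joint passes its speed limit or range.

ROBOT

A 6-joint arm with a two-finger parallel gripper is mounted at the origin on the work surface. World frame = base frame: x ahead of the robot, y to its left, z up, the work surface at z = 0. Lengths are in mm, angles in rad, forces in N, time in s.
With the tool pointing down it reaches from about 275 to 750 mm from the base axis. Payload 10.2 kg.
Tool frame: the origin (TCP) lies at the very end of the fingers, on their centre line; the grasp point (between the pads) lies behind it (ctrl.grasp_offset is the z of the grasp point in the tool frame, in mm); z points along the fingers, y is the direction in which the jaws open and shut (so a half turn about z gives the same grasp; the last joint's range is limited). The gripper opens to 85 mm and grips with 20 to 120 N. Pads are 22 mm wide; open, the fingers measure 114 mm over their backs; the gripper's body (76 mm by 85 mm) begins 54 mm behind the grasp point. The pads swing forward as they close: fully open they stand 13 mm farther back than shut.
Start: joints at [-1.544, 0.313, 1.498, -0, 1.331, -0.223], TCP at [129.772, -508.714, 231.294] pointing down, gripper open.
Joint ranges: [-2.94, 2.94], [-0.97, 2.17], [0.19, 2.56], [-1.23, 4.37], [0.02, 3.11], [-2.88, 2.88]. Speed limits (rad/s): [2.39, 2.39, 3.01, 3.14, 3.14, 3.14].

INTERFACE

Orientations are given as a unit quaternion [w, x, y, z].
In Python, from rig import ctrl, capture, job gives the robot as it stands. The module is installed in compiled form; this text tells all that it offers.
- The arm moves only by the tool move_arm, never from a script. Its argument "series" is a list of rows, each a list of 7 numbers: the turn, a rotation vector about the tool's x, y, z in rad, then the shift along the tool's x, y, z in cm, then the opening, from 0 (shut) to 1 (fully open). A call has 1 to 5 rows; each row is the pose to reach, as a shift and turn from the pose measured when the call began, along the tool's axes at that moment; what a row does not reach only later rows make up. A row lasts 1/12 s, in which the tool goes at most 41.7 mm and 7.16 degrees, less where a joint would pass 70% of its speed; a pose out of reach is approached as far as the arm can. A call with a gripper value outside its range is refused whole. The fingers move at their own pace and stop on an object; "grip_force" is the grip in N (left out, the last holds). Time passes only in rows, so rows that repeat a pose let the fingers close. It gives the time, the measured TCP pose, the force and the opening at its end, in the units of the state.
- ctrl.sense(): the state, without advancing time (a new reading comes with each control period).
- capture(name): name is "scene" or "top" or "wrist"; returns a dict with "frame" (400x640x3 uint8, red, green, blue), "mtx" (3x3 intrinsics, pixels), "R" (3x3) and "t" (3): a world point X has camera coordinates R X + t. Camera axes: x right, y down, z forward; pixel columns grow to the right and rows downward; lengths in mm; the calibration is good to about 2 mm. The wrist camera is an equidistant fisheye: a pixel r from the principal point sees the ray r / f radians off the axis. A picture is of the moment at which its call begins. There is no depth.
- job.finish_job(): hands the job in, once; it reports no verdict.
The state is a dict: "time_s": time; "joints": joint angles; "dq": joint speeds; "tau": joint torques, N m; "eef_pos": TCP position; "ee_rot": TCP orientation; "force": force on the tool from outside, world axes, zero at the start; "wrist_torque": the same for the moment, N m; "grip_width": opening from 0.0 (shut) to 1.0 (fully open).
Only numpy, scipy, OpenCV 4.12 (cv2) and the standard library are available. Lean on these libraries where they do the work, as an engineer would, in place of code of your own. Each camera call takes 0.05 s, during which the arm holds its last target.

## Working session

There is one attempt and no reset: what is moved stays moved. The work goes in short steps, Python scripts to look and compute and a tool call to move; the robot and the scene stay as the last step left them, time stands still between calls to the robot, and variables do not carry over. Pictures are saved under pics/ and viewed, and the job is handed in when it is done.

Besides the shell and the picture viewer there is one more tool, called after "Emit:" by a JSON object that holds its "op" and its "data". move_arm: Moves the arm, as the interface text tells. Its arguments: {"type":"object","properties":{"series":{"type":"array","items":{"type":"array","items":{"type":"number"}}},"grip_force":{"type":"number"}},"required":["series"]}

```bash
mkdir -p pics; ls; python3 - <<'E'
from rig import ctrl,capture,job
import cv2
s=ctrl.sense();print(s,ctrl.grasp_offset)
for n in("scene","top","wrist"):
    c=capture(n);cv2.imwrite(f"pics/{n}0.png",c["frame"][:,:,::-1]);print(n,c["mtx"],c["R"],c["t"])
E
```

```text
pics
{'time_s': 0.0, 'joints': array([-1.54440538e+00,  3.13459078e-01,  1.49845603e+00, -2.27809914e-05,
        1.33101135e+00, -2.23442073e-01]), 'dq': array([ 1.22339780e-03, -1.61750056e-03, -5.20901250e-06, -2.16836655e-04,
       -2.57552824e-03,  1.28352257e-03]), 'tau': array([ 5.18978140e-04, -4.12269294e+01, -2.59742779e+01, -1.83358225e-04,
        4.14496768e-03,  6.50595631e-07]), 'eef_pos': array([ 129.75608036, -508.43591086,  230.72330664]), 'ee_rot': array([-6.64753605e-04,  9.92207514e-01,  1.24594557e-01,  5.45912680e-05]), 'force': array([-0.29506445,  0.14042093,  0.53664973]), 'wrist_torque': array([-0.03399467,  0.00529346,  0.01856581]), 'grip_width': 1.0033108173229928} -18.700000000000003
scene [[432.67657326   0.         326.87180778]
 [  0.         432.67657326 201.70406925]
 [  0.           0.           1.        ]] [[ 0.41206629  0.91109552  0.01031143]
 [ 0.72180924 -0.31950853 -0.61392648]
 [-0.55605108  0.26042129 -0.78929586]] [-217.96387674 -351.08968801 1421.19425492]
top [[457.81829458   0.         325.22617175]
 [  0.         457.81829458 203.18059946]
 [  0.           0.           1.        ]] [[-0.00604087 -0.99950083 -0.03100955]
 [-0.99628986  0.0086779  -0.08562243]
 [ 0.08584879  0.03037727 -0.99584497]] [  15.69256357  526.26172    1143.82459247]
wrist [[309.70691629   0.         317.17893556]
 [  0.         309.70691629 200.72109935]
 [  0.           0.           1.        ]] [[ 2.46559599e-01 -9.69127475e-01 -5.48338735e-04]
 [-9.25305457e-01 -2.35578807e-01  2.97174086e-01]
 [-2.88128749e-01 -7.27637427e-02 -9.54823157e-01]] [-525.01962132  -38.05357949  379.18269051]
```

View pics/top0.png

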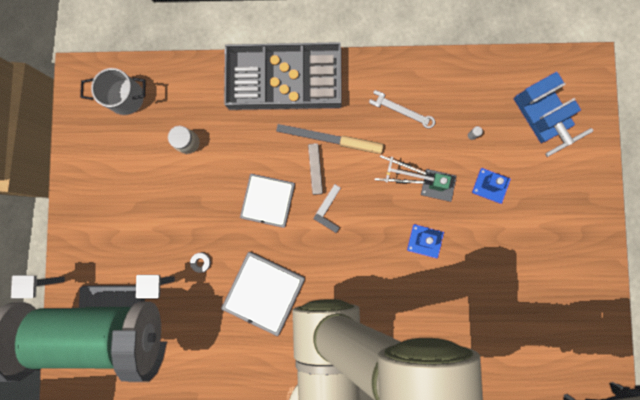

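View pics/scene0.png

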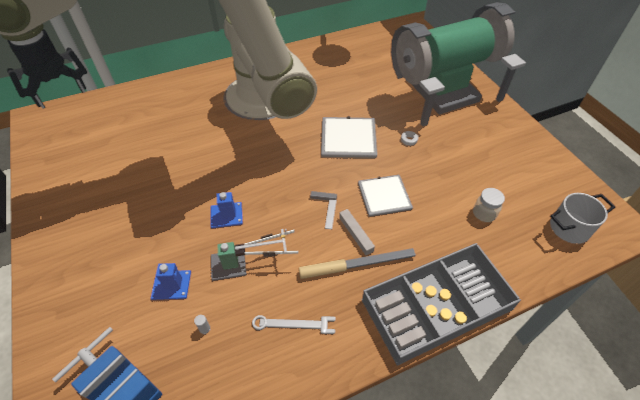

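View pics/wrist0.png

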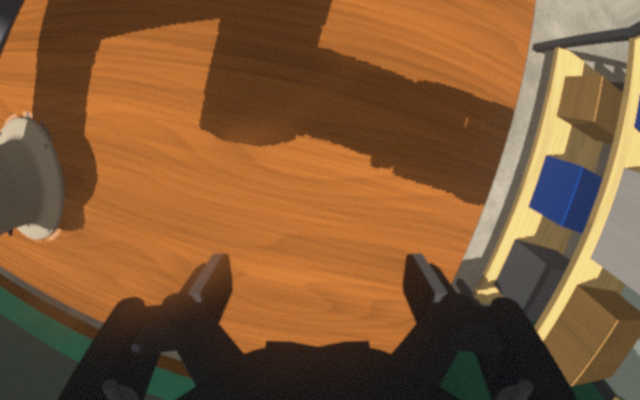

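The tweezers' dock candidates in the top view are the green one at (440,182) and the blue look-alikes at (491,184) and (427,240). The tweezers' tips are near (380,170). For light plates there are the small one at (268,200) and the big one at (263,292). I choose green and small, and will check both in a crop.

```bash
cat > h.py <<'E'
import numpy as np,cv2
from rig import ctrl,capture,job
from scipy.spatial.transform import Rotation as Rn
def ray(c,u,v,fish=False):
    K=c["mtx"]
    a=np.array([(u-K[0,2])/K[0,0],(v-K[1,2])/K[1,1]])
    if fish:
        r=np.linalg.norm(a); d=np.array([*(a/r*np.sin(r) if r>1e-9 else a),np.cos(r)])
    else: d=np.array([*a,1.])
    return -c["R"].T@c["t"], c["R"].T@d
def onz(c,u,v,z,fish=False):
    o,d=ray(c,u,v,fish); return o+d*(z-o[2])/d[2]
def proj(c,X,fish=False):
    p=c["R"]@np.asarray(X,float)+c["t"];K=c["mtx"]
    if fish:
        rho=np.hypot(p[0],p[1]);th=np.arctan2(rho,p[2]);q=p[:2]/rho*th
    else:q=p[:2]/p[2]
    return np.array([K[0,0]*q[0]+K[0,2],K[1,1]*q[1]+K[1,2]])
def rot(s): 
    w,x,y,z=s["ee_rot"]; return Rn.from_quat([x,y,z,w])
def crop(f,x0,y0,x1,y1,k,name):
    cv2.imwrite("pics/"+name,cv2.resize(f[y0:y1,x0:x1,::-1],None,fx=k,fy=k,interpolation=cv2.INTER_CUBIC))
def go(pos,R):  # row numbers
    s=ctrl.sense();r=rot(s)
    return (r.inv()*R).as_rotvec().round(4), (r.inv().apply(np.asarray(pos)-s["eef_pos"])/10).round(3)
E
python3 - <<'E'
from h import *
c=capture("top");crop(c["frame"],360,140,520,260,5,"topc.png");crop(c["frame"],210,160,350,340,3,"topp.png")
c2=capture("scene");crop(c2["frame"],200,180,320,290,6,"scc.png")
print(onz(c,268,200,10),onz(c,263,292,10),onz(c,443,181,87))
for p in[(373,183),(384,156)]:print(onz(c,*p,60))
E
```

```text
[537.02058673 160.32038697  10.        ] [301.99843749 171.99184641  10.        ] [ 571.75965878 -273.0501036    87.        ]
[ 572.12025944 -107.58633931   60.        ]
[ 639.26800835 -135.78474536   60.        ]
```

View pics/topc.png

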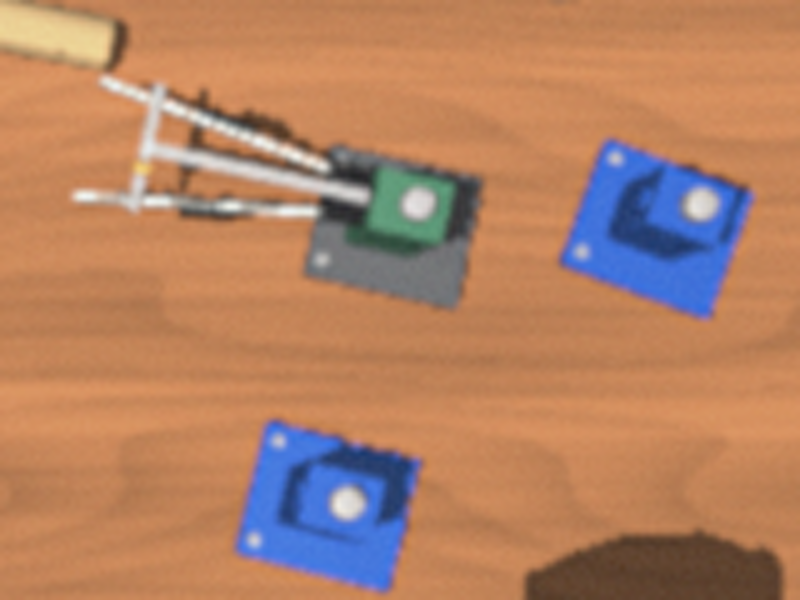

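View pics/scc.png

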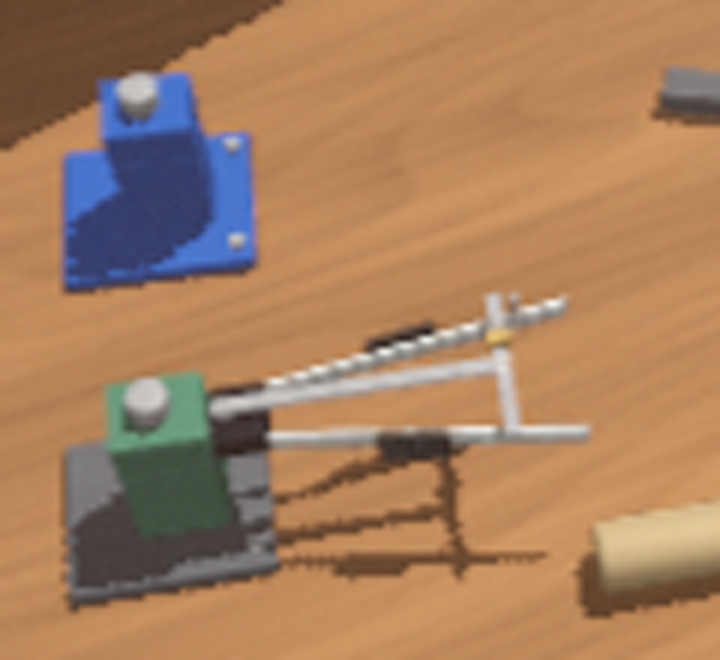

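View pics/topp.png

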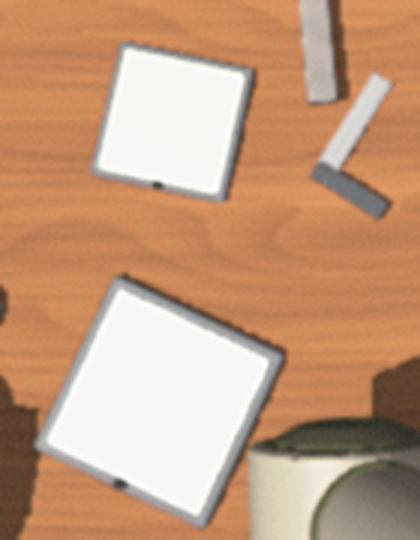

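```bash
python3 - <<'E'
from h import *
s=ctrl.sense();r=rot(s);c=capture("wrist")
print(r.as_matrix().round(3))
o=-c["R"].T@c["t"]
print("cam in tool",r.inv().apply(o-s["eef_pos"]).round(1),"axes",(r.inv().as_matrix()@c["R"].T).round(3))
d=np.array([33.9,151.4,0]);d/=np.linalg.norm(d)
l=np.array([-d[1],d[0],0])
for sg in(1,-1):
    # tool x = sg*d ; tool z down ; y=z×x
    z=np.array([0,0,-1.]);x=sg*d;R=Rn.from_matrix(np.c_[x,np.cross(z,x),z])
    print(sg,(r.inv()*R).as_rotvec().round(3))
E
```

```text
[[ 0.969  0.247  0.   ]
 [ 0.247 -0.969  0.001]
 [ 0.    -0.001 -1.   ]]
cam in tool [  76.     0.4 -142.2] axes [[-0.001 -0.955 -0.297]
 [ 1.    -0.001  0.   ]
 [-0.001 -0.297  0.955]]
1 [-0.    -0.    -1.101]
-1 [-1.000e-03  0.000e+00  2.041e+00]
```

```bash
cat >> h.py <<'E'
def Rd(yaw):
    d=np.array([np.cos(yaw),np.sin(yaw),0]);z=np.array([0,0,-1.]);return Rn.from_matrix(np.c_[d,np.cross(z,d),z])
E
python3 - <<'E'
from h import *
print(go([592,-184,200],Rd(np.deg2rad(77.4))))
E
```

```text
(array([-3.0000e-04, -3.0000e-04, -1.1011e+00]), array([ 52.813, -20.026,   3.123]))
```

Emit:
{"op": "move_arm", "data": {"series": [[0,0,-0.12,4,-1.5,0,1],[0,0,-0.24,8,-3,0,1],[0,0,-0.36,12,-4.5,0,1],[0,0,-0.48,16,-6,0.5,1],[0,0,-0.6,20,-7.5,1,1]]}}

```text
time_s: 0.72
eef_pos: [301.6, -388.6, 222.0]
ee_rot: [0.0, 0.91, 0.415, 0.0]
force: [1.0, -0.9, 0.5]
grip_width: 1.001
```

```bash
python3 - <<'E'
from h import *
print(go([592,-184,200],Rd(np.deg2rad(77.4))),ctrl.sense()["joints"])
E
```

```text
(array([ 5.000e-04,  2.000e-04, -4.955e-01]), array([34.491,  8.503,  2.207])) [-1.14958466e+00  2.47202505e-01  1.60948762e+00  1.84611506e-04
  1.28439474e+00 -4.34197256e-01]
```

Emit:
{"op": "move_arm", "data": {"series": [[0,0,-0.1,4,1,0.2,1],[0,0,-0.2,8,2,0.5,1],[0,0,-0.3,12,3,0.8,1],[0,0,-0.4,16,4,1.1,1],[0,0,-0.4955,20,5,1.4,1]]}}

```text
time_s: 1.13
eef_pos: [471.9, -268.9, 208.0]
ee_rot: [0.0, 0.779, 0.627, 0.0]
force: [0.7, -1.6, 0.5]
grip_width: 1.004
```

```bash
python3 - <<'E'
from h import *
print(go([592,-184,200],Rd(np.deg2rad(77.4))))
E
```

```text
(array([0.0006, 0.0004, 0.005 ]), array([10.856,  9.924,  0.803]))
```

Emit:
{"op": "move_arm", "data": {"series": [[0,0,0.005,3,2.8,0.2,1],[0,0,0.005,6,5.6,0.4,1],[0,0,0.005,9,8.3,0.8,1],[0,0,0.005,10.86,9.92,0.8,1],[0,0,0.005,10.86,9.92,0.8,1]]}}

```text
time_s: 1.55
eef_pos: [594.6, -180.4, 199.0]
ee_rot: [-0.0, 0.779, 0.627, 0.0]
force: [-0.4, -0.2, 0.7]
grip_width: 1.003
```

```bash
python3 - <<'E'
from h import *
c=capture("wrist");s=ctrl.sense();print(s["eef_pos"],rot(s).as_matrix()[:,0])
cv2.imwrite("pics/w1.png",c["frame"][:,:,::-1])
crop(c["frame"],180,100,460,310,2.8,"w1c.png")
E
```

```text
[ 593.07499143 -182.2044674   199.19593015] [ 2.15034697e-01  9.76606401e-01 -1.28176659e-04]
```

View pics/w1.png

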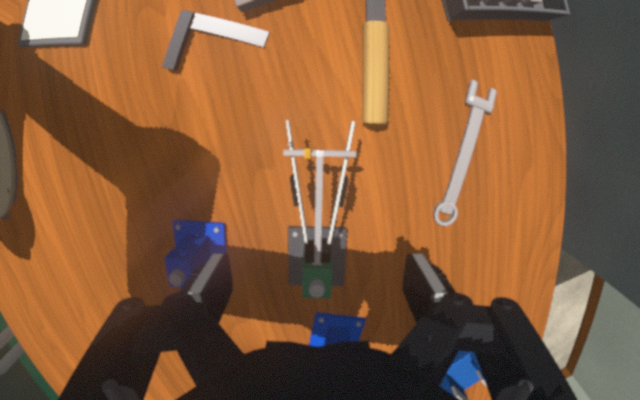

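View pics/w1c.png

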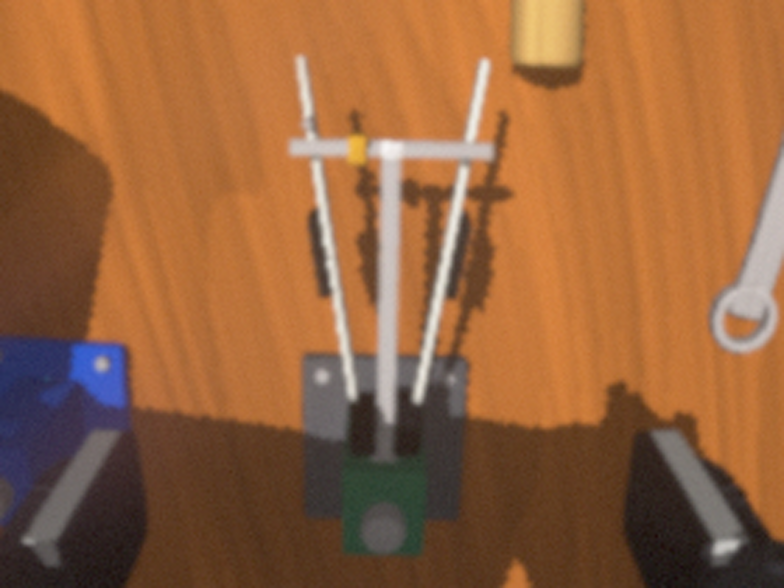

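```bash
python3 - <<'E'
from h import *
c=capture("wrist")
P=lambda u,v,z:onz(c,180+u/2.8,100+v/2.8,z,True)
t1=P(299,58,64.5);t2=P(485,61,64.5);tm=(t1+t2)/2;print(t1,t2,np.linalg.norm(t1-t2),tm)
b1=P(289,147,72);b2=P(494,152,72);print(b1,b2,np.linalg.norm(b1-b2),(b1+b2)/2)
l1=P(352,403,64.5);l2=P(417,403,64.5);lm=(l1+l2)/2;print(l1,l2,np.linalg.norm(l1-l2),lm)
d=tm-lm;print(np.linalg.norm(d),np.rad2deg(np.arctan2(d[1],d[0])))
bb=b2-b1;print(np.rad2deg(np.arctan2(bb[1],bb[0]))+90)
for p in[(318,253),(458,253)]:print("plate",P(*p,68))
print("rider",P(357,149,79), "cap",P(384,527,87))
tp=capture("top");print("cap top",onz(tp,443.5,180.6,87))
E
```

```text
[ 580.59910807 -114.24872091   64.5       ] [ 638.05675486 -127.83173585   64.5       ] 59.04133695606225 [ 609.32793146 -121.04022838   64.5       ]
[ 571.82081144 -140.63150572   72.        ] [ 634.43570954 -156.03902973   72.        ] 64.48268961120151 [ 603.12826049 -148.33526773   72.        ]
[ 570.2224462  -233.90613617   64.5       ] [ 592.58708797 -238.84919249   64.5       ] 22.904388389308227 [ 581.40476709 -236.37766433   64.5       ]
118.6694031353311 76.39056651023722
76.17598564902312
plate [ 572.13339255 -177.26972711   68.        ]
plate [ 616.93977755 -187.16369531   68.        ]
rider [ 592.96766243 -145.037159     79.        ] cap [ 573.15131384 -272.90822964   87.        ]
cap top [ 572.71416801 -274.26723494   87.        ]
```

```bash
python3 - <<'E'
from h import *
print(go([594.3,-183.2,90],Rd(np.deg2rad(76.4))))
c=capture("wrist");print(onz(c,375,123,14,True))
E
```

```text
(array([-0.0001,  0.0006,  0.0175]), array([ 0.162,  0.247, 10.977]))
[ 664.70649589 -139.48695807   14.        ]
```

Emit:
{"op": "move_arm", "data": {"series": [[0,0,0.0175,0.16,0.25,3,1],[0,0,0.0175,0.16,0.25,6,1],[0,0,0.0175,0.16,0.25,9,1],[0,0,0.0175,0.16,0.25,10.98,1],[0,0,0.0175,0.16,0.25,10.98,1]]}}

```text
time_s: 2.17
eef_pos: [591.4, -183.8, 86.3]
ee_rot: [-0.003, 0.787, 0.617, -0.002]
force: [-0.5, 0.2, -0.7]
grip_width: 1.001
```

```bash
python3 - <<'E'
from h import *
print(go([594.3,-183.2,38],Rd(np.deg2rad(76.4))))
c=capture("wrist");s=ctrl.sense();print(s["eef_pos"],s["force"])
crop(c["frame"],190,90,450,290,3,"w2.png")
E
```

```text
(array([-0.007 , -0.0012, -0.0028]), array([0.122, 0.297, 4.824]))
[ 592.75114355 -184.32834617   89.1217147 ] [-0.43678059  0.05538445  0.61633452]
```

View pics/w2.png

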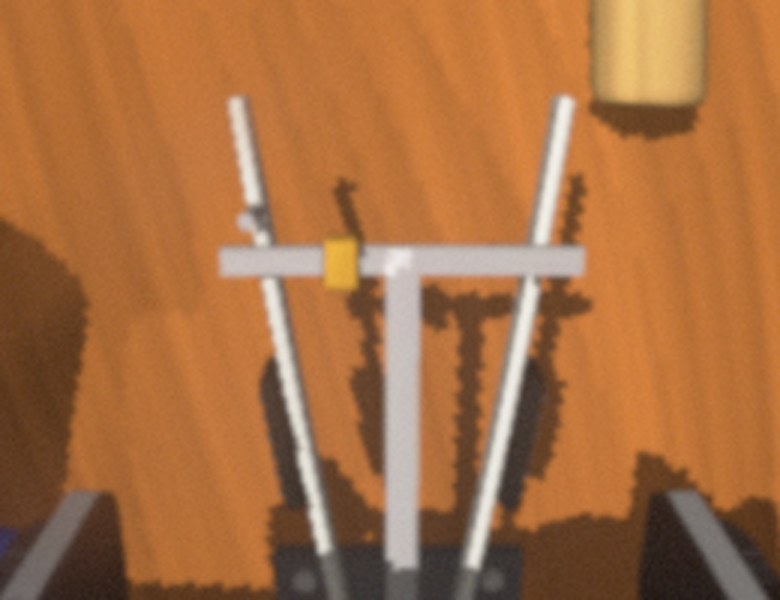

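Emit:
{"op": "move_arm", "data": {"series": [[-0.007,0,-0.003,0.12,0.3,0,1],[-0.007,0,-0.003,0.12,0.3,0,1],[-0.007,0,-0.003,0.12,0.3,0,1]]}}

```text
time_s: 2.47
eef_pos: [596.5, -184.4, 90.9]
ee_rot: [0.003, 0.786, 0.618, 0.002]
force: [-0.0, 0.7, -0.4]
grip_width: 1.001
```

```bash
python3 - <<'E'
from h import *
c=capture("wrist");s=ctrl.sense();print(s["eef_pos"],s["force"],rot(s).as_matrix()[:,0])
crop(c["frame"],190,90,450,290,3,"w3.png")
E
```

```text
[ 596.39658844 -184.24693555   90.57158904] [ 0.67198306  0.11489444 -0.27356175] [ 2.34869815e-01  9.72026738e-01 -4.37245784e-04]
```

View pics/w3.png

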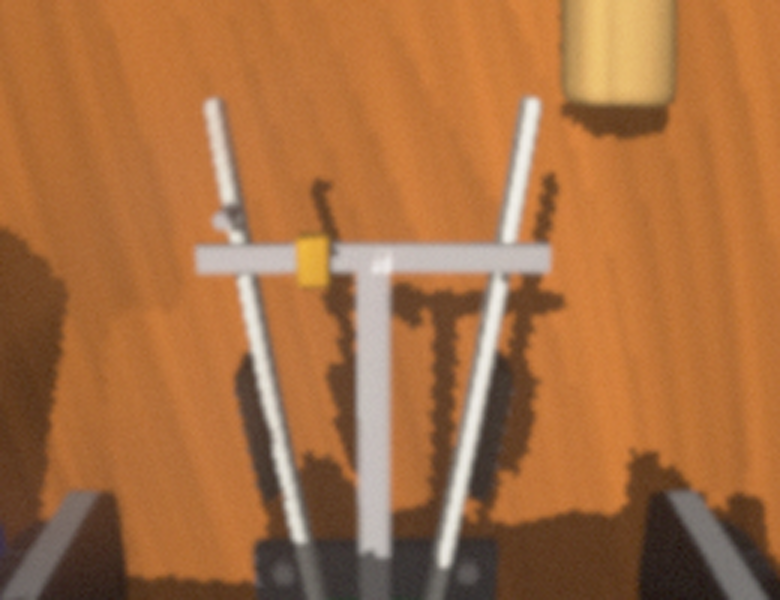

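```bash
python3 - <<'E'
from h import *
c=capture("wrist");s=ctrl.sense();r=rot(s)
P=lambda u,v,z:onz(c,190+u/3,90+v/3,z,True)
T=lambda X:r.inv().apply(X-s["eef_pos"]).round(2)
t1,t2=P(213,98,64.5),P(532,98,64.5);b1,b2=P(195,260,72),P(551,260,72);l1,l2=P(302,545,64.5),P(445,545,64.5)
for a,b in((t1,t2),(b1,b2),(l1,l2)):print(np.linalg.norm(a-b),(a+b)/2,T((a+b)/2))
print("plates",T(P(258,425,68)),T(P(491,425,68)))
print("rider top",T(P(313,258,79.)),"pin top",T(P(220,222,78)))
# finger symmetry
print(T(P(84,493,72)),T(P(682,493,72)))
E
```

```text
57.787118213270006 [ 611.04395101 -118.23767842   64.5       ] [67.5  -1.29 25.73]
63.90975468898011 [ 604.38231675 -145.97407334   72.        ] [38.97 -1.21 18.24]
29.859586269027492 [ 589.57229446 -206.67420101   64.5       ] [-23.51  -1.4   25.76]
plates [  5.39 -23.61  22.12] [ 5.25 21.48 22.38]
rider top [ 40.8  -11.32  11.18] pin top [ 47.03 -27.23  12.09]
[ -8.25 -59.43  17.92] [-8.79 60.92 18.61]
```

Emit:
{"op": "move_arm", "data": {"series": [[0,0,0,0.32,-0.15,1.5,1],[0,0,0,0.32,-0.15,3,1],[0,0,0,0.32,-0.15,4.5,1],[0,0,0,0.32,-0.15,5.2,1],[0,0,0,0.32,-0.15,5.2,1]]}}

```text
time_s: 2.98
eef_pos: [595.3, -180.4, 37.1]
ee_rot: [0.001, 0.786, 0.619, 0.001]
force: [-0.1, 0.6, -1.1]
grip_width: 0.998
```

Emit:
{"op": "move_arm", "data": {"series": [[0,0,0,0,0,0,1],[0,0,0,0,0,0,1]]}}

```text
time_s: 3.15
eef_pos: [595.7, -180.6, 38.0]
ee_rot: [0.002, 0.786, 0.619, 0.001]
force: [0.0, 0.2, -0.3]
grip_width: 1.002
```

```bash
python3 - <<'E'
from h import *
c=capture("wrist");s=ctrl.sense();print(s["eef_pos"],s["force"],rot(s).as_matrix()[:,0])
crop(c["frame"],180,50,460,290,2.8,"w4.png")
E
```

```text
[ 595.70587449 -180.67025573   38.07880341] [-0.25323745 -0.10168913 -0.50021794] [ 2.34705320e-01  9.72066558e-01 -1.36782158e-04]
```

View pics/w4.png

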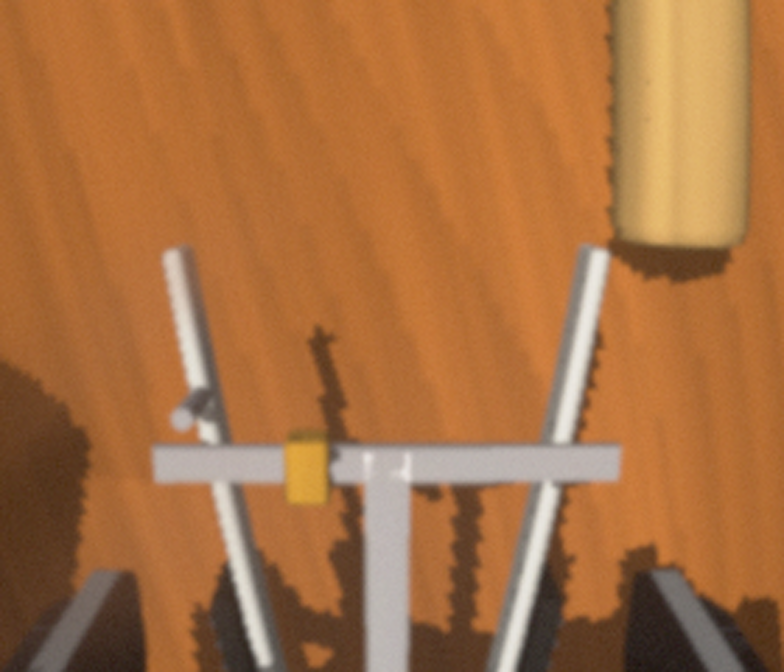

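Emit:
{"op": "move_arm", "data": {"series": [[0,0,0,0,0,0,0.58],[0,0,0,0,0,0,0.58],[0,0,0,0,0,0,0.58],[0,0,0,0,0,0,0.58],[0,0,0,0,0,0,0.58]], "grip_force": 40}}

```text
time_s: 3.62
eef_pos: [595.9, -180.5, 38.2]
ee_rot: [0.002, 0.786, 0.619, 0.002]
force: [1.7, 1.7, 0.1]
grip_width: 0.583
```

```bash
python3 - <<'E'
from h import *
c=capture("wrist");s=ctrl.sense();print(s["eef_pos"],s["force"],s["wrist_torque"],s["grip_width"])
crop(c["frame"],180,110,460,320,2.8,"w5.png")
E
```

```text
[ 595.83067331 -180.50446621   38.19645717] [1.6483886  0.76845421 0.01506687] [ 0.23579585 -0.1880549  -0.01374666] 0.5791146308559787
```

View pics/w5.png

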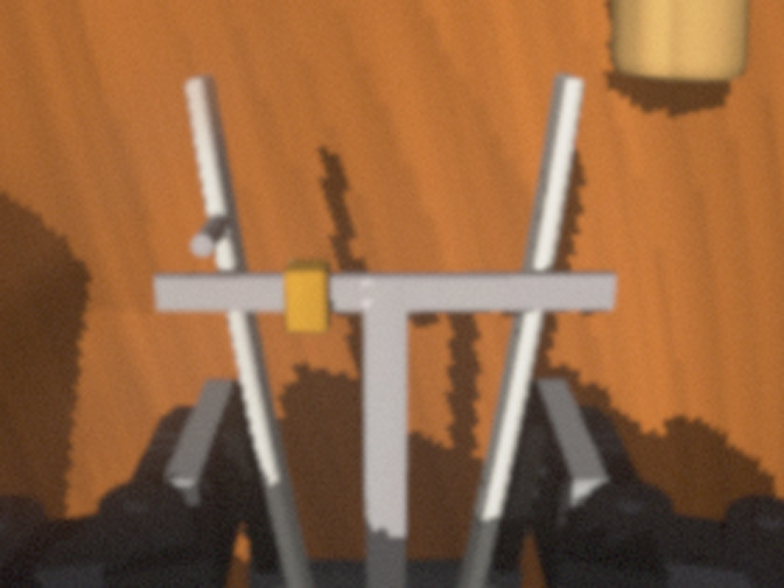

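Emit:
{"op": "move_arm", "data": {"series": [[0,0,0,0,0.03,0,0.54],[0,0,0,0,0.03,0,0.5],[0,0,0,0,0.03,0,0.5],[0,0,0,0,0.03,0,0.5]]}}

```text
time_s: 4.0
eef_pos: [596.1, -180.3, 38.2]
ee_rot: [0.002, 0.786, 0.619, 0.002]
force: [1.7, 4.7, 1.1]
grip_width: 0.502
```

```bash
python3 - <<'E'
from h import *
c=capture("wrist");s=ctrl.sense();print(s["eef_pos"],s["force"],s["wrist_torque"],s["grip_width"])
crop(c["frame"],180,110,460,320,2.8,"w6.png")
E
```

```text
[ 596.12792343 -180.26929448   38.13969823] [0.59778981 4.34208911 0.77109865] [ 0.66750492 -0.10120864 -0.02424415] 0.5021130950510196
```

View pics/w6.png

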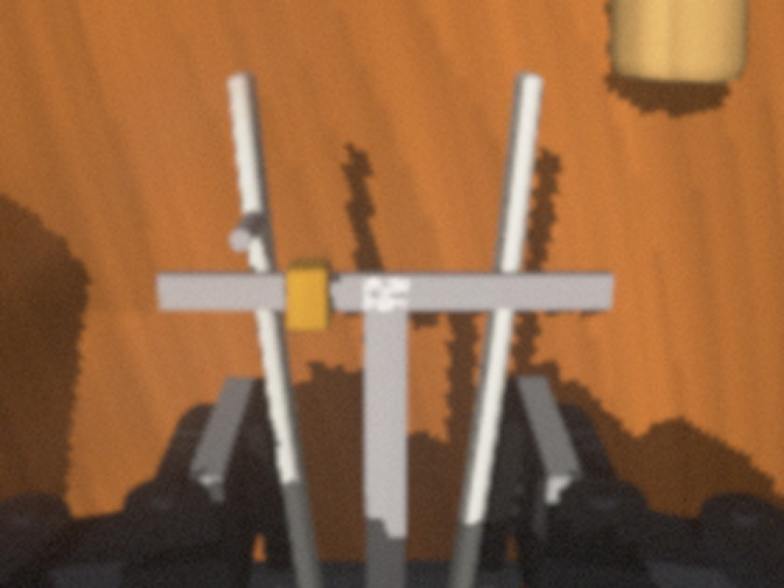

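Emit:
{"op": "move_arm", "data": {"series": [[0,0,0,0,0,-0.05,0.46],[0,0,0,0,0,-0.1,0.42],[0,0,0,0,0,-0.1,0.39],[0,0,0,0,0,-0.1,0.39],[0,0,0,0,0,-0.1,0.39]]}}

```text
time_s: 4.47
eef_pos: [596.2, -179.8, 39.2]
ee_rot: [0.002, 0.786, 0.619, 0.002]
force: [1.0, 5.1, 1.1]
grip_width: 0.394
```

```bash
python3 - <<'E'
from h import *
c=capture("wrist");s=ctrl.sense();print(s["eef_pos"],s["force"],s["wrist_torque"],s["grip_width"])
crop(c["frame"],180,110,460,320,2.8,"w7.png")
E
```

```text
[ 596.20715776 -179.82727938   39.21564716] [1.57533547 5.43396838 0.96982931] [ 0.83777853 -0.18681327 -0.04551002] 0.3972532351126
```

View pics/w7.png

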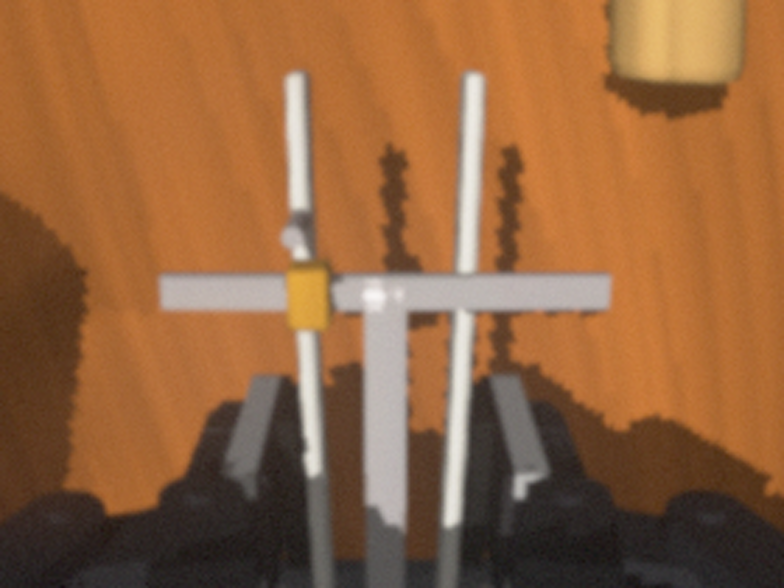

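Emit:
{"op": "move_arm", "data": {"series": [[0,0,0,0.5,0,0,0.39],[0,0,0,1.2,0,0,0.39],[0,0,0,2,0,0,0.39],[0,0,0,2.8,0,0,0.39],[0,0,0,3.6,0,0,0.39]]}}

```text
time_s: 4.93
eef_pos: [604.7, -144.1, 39.1]
ee_rot: [0.001, 0.786, 0.619, 0.002]
force: [-0.1, -0.5, -0.3]
grip_width: 0.39
```

```bash
python3 - <<'E'
from h import *
c=capture("wrist");s=ctrl.sense();print(s["eef_pos"],s["force"],s["wrist_torque"],s["grip_width"],rot(s).as_matrix()[:,0])
crop(c["frame"],180,110,460,320,2.8,"w8.png")
E
```

```text
[ 604.93825479 -142.54104024   39.08667057] [ 1.20005683  2.38333091 -1.01255424] [ 0.04210329 -0.01313449 -0.03480498] 0.3928775651031875 [0.23322835 0.97242057 0.00166236]
```

View pics/w8.png

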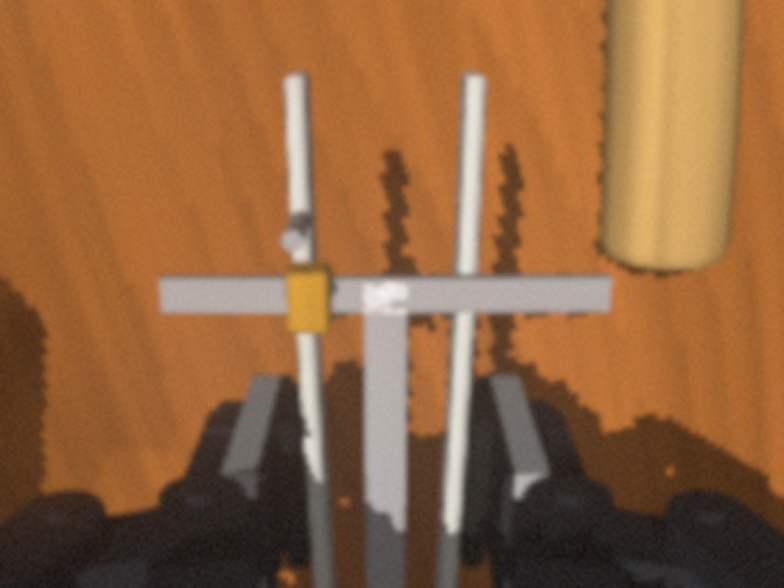

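Emit:
{"op": "move_arm", "data": {"series": [[0,0,0,0.8,0,0,0.39],[0,0,0,1.5,0,0,0.39],[0,0,0,1.8,0,-1.5,0.39],[0,0,0,1.8,0,-3,0.39],[0,0,0,1.8,0,-4.5,0.39]]}}

```text
time_s: 5.4
eef_pos: [608.9, -124.2, 84.5]
ee_rot: [0.001, 0.785, 0.619, 0.002]
force: [-0.3, 0.5, -1.1]
grip_width: 0.392
```

```bash
python3 - <<'E'
from h import *
c=capture("wrist");s=ctrl.sense();print(s["eef_pos"],s["force"],s["wrist_torque"],s["grip_width"],rot(s).as_matrix()[:,0])
t=capture("top");sc=capture("scene")
cv2.imwrite("pics/sc9.png",sc["frame"][:,:,::-1]);crop(c["frame"],180,110,460,320,2.8,"w9.png")
# plate corners from top, fit white/grey
for p in[(251.5,175),(294,183.5),(284.5,226.5),(241.5,216.5)]:print(onz(t,*p,10))
E
```

```text
[ 610.31915879 -124.89478079   87.84083874] [ 1.04217848 -0.27332329  1.40723665] [ 0.00289765 -0.04798265  0.02445022] 0.3903190827067369 [2.32687276e-01 9.72551133e-01 9.61503683e-04]
[602.77053069 203.76860234  10.        ]
[579.36252411  92.85077754  10.        ]
[468.17765619 117.37083197  10.        ]
[494.80181106 228.91016198  10.        ]
```

View pics/sc9.png

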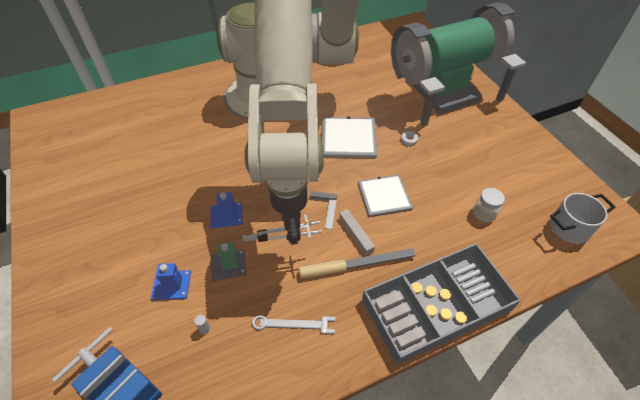

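View pics/w9.png

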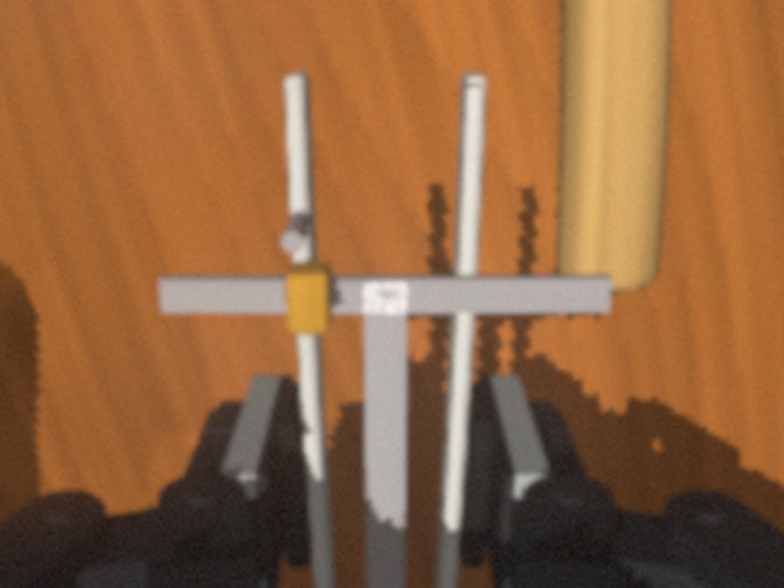

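```bash
python3 - <<'E'
from h import *
d=np.array([np.cos(np.deg2rad(76.4)),np.sin(np.deg2rad(76.4)),0])
p=np.array([536.3,160.7,0])-64*d;p[2]=85;print(p,go(p,Rd(np.deg2rad(76.4))))
E
```

```text
[521.25090476  98.49449596  85.        ] (array([ 0.0061, -0.0014,  0.0022]), array([ 19.664, -13.773,  -0.088]))
```

Emit:
{"op": "move_arm", "data": {"series": [[0,0,0,1,-0.7,0,0.39],[0.003,0,0,3,-2.1,0,0.39],[0.006,0,0,5.5,-3.9,0,0.39],[0.006,0,0,8,-5.7,0,0.39],[0.006,0,0,10,-7,0,0.39]]}}

```text
time_s: 5.97
eef_pos: [562.5, -8.6, 83.1]
ee_rot: [-0.002, 0.785, 0.619, -0.0]
force: [0.3, 1.1, -1.1]
grip_width: 0.392
```

```bash
python3 - <<'E'
from h import *
print(ctrl.sense()["eef_pos"],go([521.3,98.5,85],Rd(np.deg2rad(76.4))))
E
```

```text
[562.45628052  -8.55488576  83.05042404] (array([-0.0028, -0.0017,  0.0027]), array([ 9.456, -6.492, -0.16 ]))
```

Emit:
{"op": "move_arm", "data": {"series": [[0,0,0,2.5,-1.7,0,0.39],[0,0,0,5,-3.4,0,0.39],[0,0,0,7.2,-5,0,0.39],[0,0,0,8.8,-6,0,0.39],[0,0,0,9.45,-6.5,0,0.39]]}}

```text
time_s: 6.38
eef_pos: [519.1, 101.2, 82.4]
ee_rot: [-0.003, 0.784, 0.62, -0.001]
force: [0.1, -0.5, -1.2]
grip_width: 0.397
```

Emit:
{"op": "move_arm", "data": {"series": [[0,0,0,0,0,0,0.375],[0,0,0,0,0,0,0.365],[0,0,0,0,0,0,0.365]]}}

```text
time_s: 6.63
eef_pos: [519.2, 100.5, 82.0]
ee_rot: [-0.003, 0.784, 0.62, -0.001]
force: [0.7, -0.2, -1.1]
grip_width: 0.368
```

```bash
python3 - <<'E'
from h import *
s=ctrl.sense();c=capture("wrist")
print(s["eef_pos"],s["grip_width"],go([521.3,98.5,29],Rd(np.deg2rad(76.4))))
cv2.imwrite("pics/w10.png",c["frame"][:,:,::-1]);crop(c["frame"],240,130,400,240,5,"w10c.png")
E
```

```text
[519.23572368 100.53668629  82.02296889] 0.36793300441983673 (array([-0.0054, -0.0014,  0.004 ]), array([-0.143,  0.256,  5.311]))
```

View pics/w10.png

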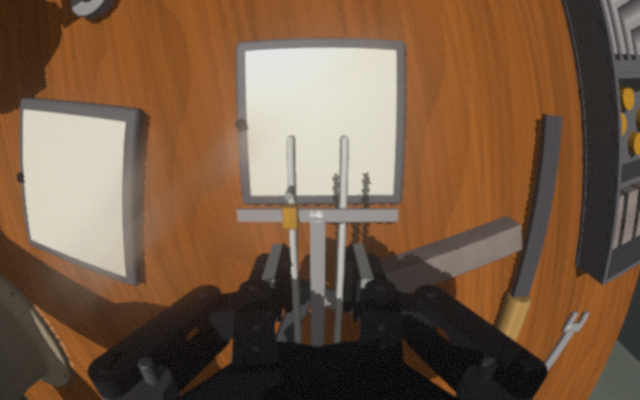

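View pics/w10c.png

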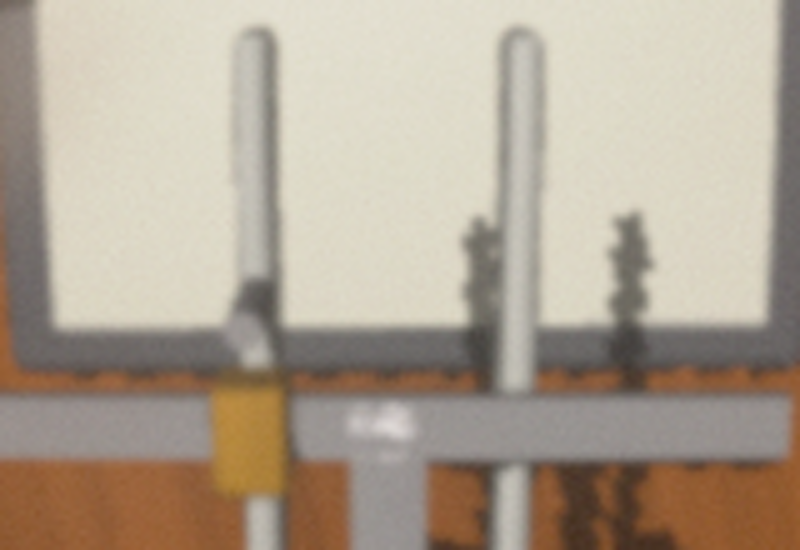

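```bash
python3 - <<'E'
from h import *
c=capture("wrist");s=ctrl.sense();r=rot(s)
for p in[(517,218,25),(522,250,25),(385,290,25),(388,262,25)]:
    X=onz(c,*p,True);print(X,r.inv().apply(X-s["eef_pos"]))
for p in[(239,43),(404,43),(400,200),(240,203)]:print(onz(c,*p,10,True))
t=capture("top")
for p in[(310,146),(320,146),(314,194),(324,192)]:print(onz(t,*p,25))
E
```

```text
[674.76358127  62.58375034  25.        ] [ -0.82672812 160.12061793  56.33244667]
[681.37447813  30.91243608  25.        ] [-30.10847667 173.88076214  56.21523754]
[556.85332491  30.69897398  25.        ] [-59.13180972  52.79052469  56.81831163]
[562.48920834  55.13116536  25.        ] [-34.05862659  52.6197252   56.85668606]
[495.06873631 232.80730429  10.        ]
[606.50204153 206.69609079  10.        ]
[581.12390984  95.4303261   10.        ]
[465.0053096  120.52196035  10.        ]
[674.22822443  50.05844209  25.        ]
[673.90226594  24.30034446  25.        ]
[549.91964483  40.24029505  25.        ]
[554.80709784  14.69872369  25.        ]
```

Emit:
{"op": "move_arm", "data": {"series": [[-0.002,0,0,0,0.1,1,0.365],[-0.005,0,0.004,0,0.2,2.5,0.365],[-0.005,0,0.004,0,0.25,4,0.365],[-0.005,0,0.004,0,0.25,5,0.365],[-0.005,0,0.004,0,0.25,5.2,0.365]]}}

```text
time_s: 7.2
eef_pos: [520.6, 99.6, 28.1]
ee_rot: [-0.002, 0.786, 0.618, -0.001]
force: [-0.4, 0.2, -1.3]
grip_width: 0.364
```

Emit:
{"op": "move_arm", "data": {"series": [[0,0,0,0,0,0,0.365],[0,0,0,0,0,0,0.365],[0,0,0,0,0,0,0.365]]}}

```text
time_s: 7.45
eef_pos: [521.0, 99.5, 28.6]
ee_rot: [-0.001, 0.786, 0.618, -0.0]
force: [0.3, -0.4, -1.0]
grip_width: 0.371
```

```bash
python3 - <<'E'
from h import *
s=ctrl.sense();c=capture("wrist")
print(s["eef_pos"],s["grip_width"],s["force"],rot(s).as_matrix().round(4))
cv2.imwrite("pics/w11.png",c["frame"][:,:,::-1]);crop(c["frame"],260,140,360,230,8,"w11c.png")
sc=capture("scene");crop(sc["frame"],260,110,440,270,4,"sc11.png")
E
```

```text
[521.00648079  99.50054245  28.58127525] 0.3706261253340702 [ 0.30024118 -0.44741396 -0.99480008] [[ 0.2359  0.9718 -0.0024]
 [ 0.9718 -0.2359  0.0016]
 [ 0.001  -0.0027 -1.    ]]
```

View pics/w11.png

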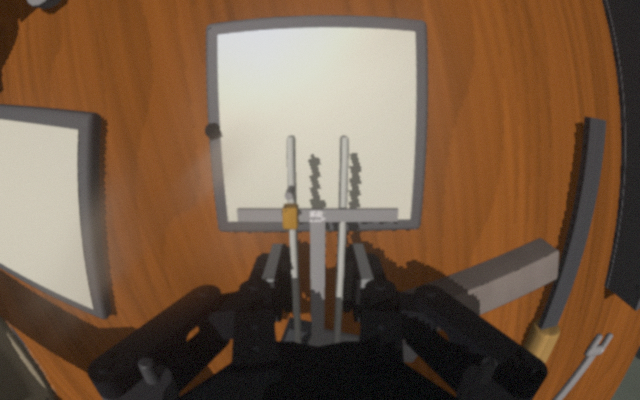

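View pics/w11c.png

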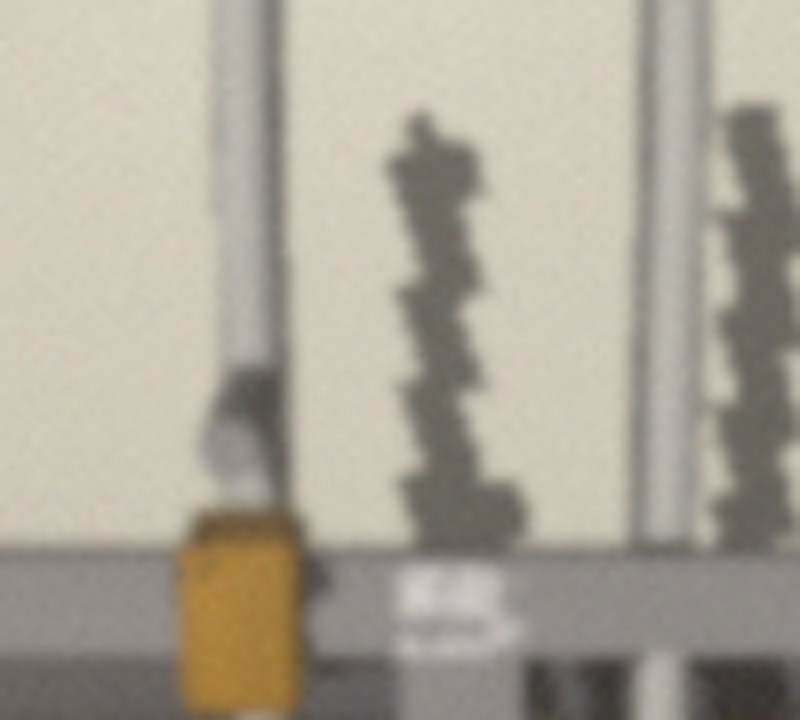

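View pics/sc11.png

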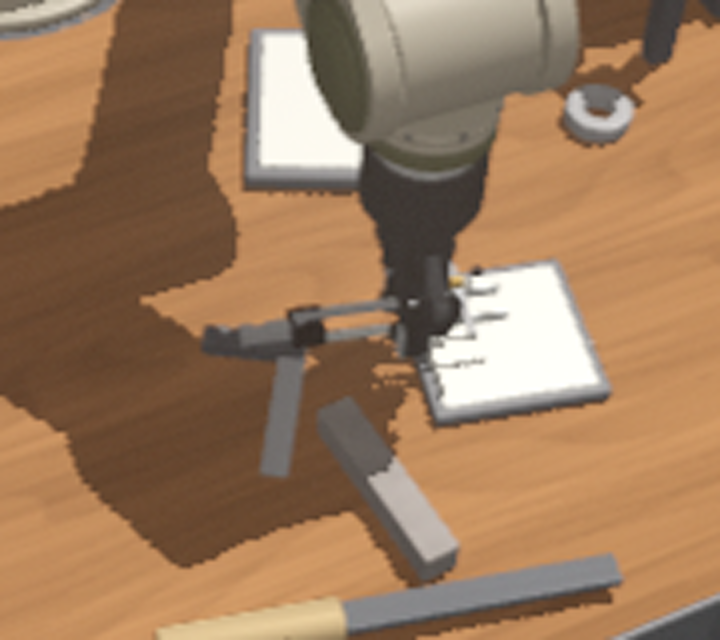

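```bash
cat > meas.py <<'E'
from h import *
# tool-frame camera constant; work in tool frame
s=ctrl.sense();c=capture("wrist");r=rot(s)
def T(u,v,h,ax=-21.0): # point at height h over axis; tool z of axis = ax
    o,d=ray(c,u,v,True);o=r.inv().apply(o-s["eef_pos"]);d=r.inv().apply(d)
    return o+d*((ax-h)-o[2])/d[2]
E
python3 - <<'E'
from meas import *
# w5..w7 style open view w4: TCP z 38.1 -> axis tool z=-22
f4=lambda u,v,h:T(180+u/2.8,50+v/2.8,h,-22)
mid=(f4(154,463,12)+f4(621,463,12))/2;print("w4 barlen",f4(621,463,12)-f4(154,463,12),mid)
for h in(14,16,17.5,19):print(h,"pin y",(f4(182,417,h)-mid).round(2))
g=lambda u,v,h:T(260+u/8,140+v/8,h)
B=lambda u,v,h:T(u,v,h)
m=(B(237.5,215,12)+B(397.5,215,12))/2;print("bar",B(397.5,215,12)-B(237.5,215,12),m)
for h in(12,14,15.5,17,19):
    print(h,"rider",(g(240,625,h)-m).round(2),"w",(g(300,625,h)-g(180,625,h))[1].round(2),"len",(g(240,540,h)-g(240,712,h))[0].round(2),"pin",(g(228,448,h)-m).round(2))
print("tips",[ (s["eef_pos"]+r.apply(T(u,137,4.5))).round(1) for u in(291,344)])
E
```

```text
w4 barlen [-5.78267786e-02  6.35915155e+01  0.00000000e+00] [ 36.10058686   0.62265019 -34.        ]
14 pin y [  7.18 -26.85  -2.  ]
16 pin y [  7.79 -26.36  -4.  ]
17.5 pin y [  8.25 -25.98  -5.5 ]
19 pin y [  8.7  -25.61  -7.  ]
bar [-4.96083174e-02  6.14170517e+01  0.00000000e+00] [ 35.89268718   0.26524956 -33.        ]
12 rider [ -1.13 -10.39   0.  ] w 5.69 len 8.68 pin [  7.57 -10.7    0.  ]
14 rider [ -0.38 -10.2   -2.  ] w 5.59 len 8.52 pin [  8.16 -10.51  -2.  ]
15.5 rider [  0.18 -10.06  -3.5 ] w 5.51 len 8.4 pin [  8.61 -10.37  -3.5 ]
17 rider [ 0.74 -9.92 -5.  ] w 5.43 len 8.28 pin [  9.05 -10.22  -5.  ]
19 rider [ 1.49 -9.74 -7.  ] w 5.33 len 8.12 pin [  9.64 -10.03  -7.  ]
tips [array([526.8, 164.4,  54.3]), array([546.3, 159.7,  54.2])]
```

```bash
cat > fit.py <<'E'
from meas import *
from scipy.optimize import least_squares
def pj(Xt): return proj(c, s["eef_pos"]+r.apply(Xt), True)
def fit(L,Rr,brow,trow,tl=None):
    def f(p):
        x0,z0,a,y0=p  # grip offset, axis height at grip (tool -z), pitch (tips up +)
        def M(x,y,z): # tweezers -> tool; x rel to grip
            X=x-76; return np.array([x0+X*np.cos(a)-z*np.sin(a), y0-y, -(z0+X*np.sin(a)+z*np.cos(a))])
        l=pj(M(112,32,12));q=pj(M(112,-32,12));t=pj(M(140,0,4.5))
        return [l[0]-L,q[0]-Rr,(l[1]+q[1])/2-brow,t[1]-trow]
    o=least_squares(f,[0,21,0,0]);return o.x,o.fun
E
python3 - <<'E'
from fit import *
cv=lambda u,v,y:(180+u/2.8,y+v/2.8)
for n,(l,q,b,t,y) in dict(w4=(154,621,464,248,50),w5=(155,616,292,77,110),w6=(158,613,292,73,110),w7=(160,611,292,71,110),w9=(159,611,294,72,110)).items():
    x,fn=fit(180+l/2.8,180+q/2.8,y+b/2.8,y+t/2.8);print(n,x.round(3),np.abs(fn).max().round(3))
x,fn=fit(237.5,397.8,215.2,136);print("now",x.round(3),fn)
E
```

```text
w4 [ 0.027 20.416  0.027  0.64 ] 0.0
w5 [ 1.604 14.997  0.134  0.356] 0.0
w6 [ 2.191 13.007  0.165  0.358] 0.992
w7 [ 2.19  12.288  0.165  0.359] 1.565
w9 [ 2.04  12.73   0.164  0.285] 1.646
now [ 1.768 12.1    0.162  0.348] [-0.88854128  0.88968719 -1.83966923  1.79110875]
```

```bash
python3 - <<'E'
import cv2,numpy as np
f=cv2.imread("pics/w11.png");print(f[215,228:246].tolist());print(f[215,390:404].tolist())
for n,y0 in(("w4",464),("w5",292),("w6",292),("w7",292),("w8",294),("w9",294)):
    g=cv2.imread(f"pics/{n}.png").astype(float)[y0-6:y0+6].mean(0)  # B channel: wood low, steel high
    b=g[:,0];
    l=[i for i in range(130,200) if b[i]<100<=b[i+1]];q=[i for i in range(580,640) if b[i]>=100>b[i+1]];print(n,l,q,(q[-1]-l[0])/2.8)
E
```

```text
[[164, 180, 187], [175, 192, 199], [177, 194, 201], [178, 197, 204], [176, 194, 200], [177, 194, 201], [177, 195, 200], [177, 193, 200], [168, 181, 188], [158, 167, 173], [142, 150, 155], [140, 143, 148], [135, 137, 144], [137, 140, 147], [141, 141, 148], [135, 137, 145], [138, 141, 149], [135, 138, 144]]
[[136, 139, 144], [133, 137, 140], [134, 138, 142], [135, 138, 142], [133, 137, 143], [135, 136, 142], [138, 143, 148], [150, 158, 163], [164, 175, 184], [178, 193, 201], [179, 198, 205], [181, 196, 203], [181, 198, 206], [181, 198, 204]]
w4 [151] [621] 167.85714285714286
w5 [152] [616] 165.71428571428572
w6 [155] [614] 163.92857142857144
w7 [158] [611] 161.7857142857143
w8 [157] [611] 162.14285714285717
w9 [157] [612] 162.5
```

```bash
python3 - <<'E'
from h import *
s=ctrl.sense();r=rot(s);sc=capture("scene")
def P(x,y,z,a,z0=19.5):
    X=x-76;t=np.array([X*np.cos(a)-z*np.sin(a),-y,-(z0+X*np.sin(a)+z*np.cos(a))]);return proj(sc,s["eef_pos"]+r.apply(t))
k=8;im=cv2.resize(sc["frame"][180:215,305:400,::-1],None,fx=k,fy=k,interpolation=cv2.INTER_CUBIC)
for a,col in((0,(0,0,255)),(-0.05,(255,0,0)),(.05,(0,255,0))):
    for q in[(-32,5,5),(-32,-5,5),(-32,-5,-5),(0,-13,6),(0,-13,-6),(22,-13,6),(22,-13,-6),(112,32,12),(140,9,4.5),(140,-9,4.5)]:
        u=(P(*q,a)-[305,180]+.5)*k;cv2.circle(im,(int(u[0]),int(u[1])),2,col,-1)
cv2.imwrite("pics/sc12.png",im)
E
```

```text
(no output)
```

View pics/sc12.png

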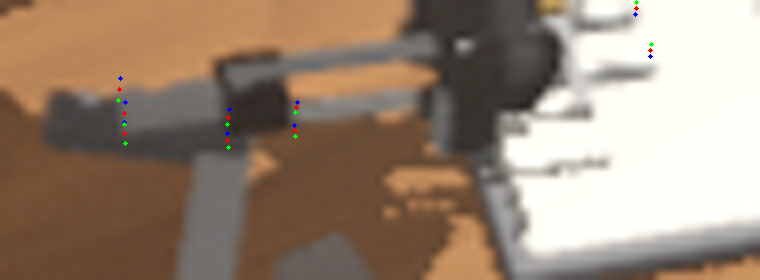

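```bash
python3 - <<'E'
from h import *
sc=capture("scene");f=sc["frame"]
crop(f,325,180,395,212,11,"sc13.png")
E
```

```text
(no output)
```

View pics/sc13.png

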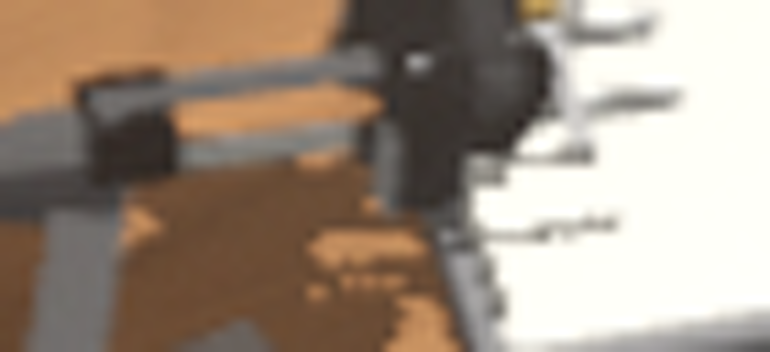

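```bash
python3 - <<'E'
from h import *
from scipy.optimize import least_squares
s=ctrl.sense();r=rot(s);sc=capture("scene")
# plate corners: avg of top & wrist measurements
Pw=np.array([[495,230.9,10],[604.6,205.2,10],[580.2,94.1,10]])
for p in Pw: print("plate proj in sc11 crop",((proj(sc,p)-[260,110])*4+2).round(0))
obs=[((22,-13,-6),(341.2,195.6)),((22,13,6),(340.,186.6)),((140,9.7,3),(384.5,182.2)),((140,-9.7,3),(386.6,188.9))]
def f(p):
    x0,z0,a,du,dv=p;o=[]
    for (x,y,z),uv in obs:
        X=x-76;t=np.array([x0+X*np.cos(a)-z*np.sin(a),-y,-(z0+X*np.sin(a)+z*np.cos(a))])
        o+=list(proj(sc,s["eef_pos"]+r.apply(t))+[du,dv]-uv)
    return np.array(o+[x0/2,(z0-19)/2,du/.8,dv/.8])
o=least_squares(f,[0,19,0,0,0]);print(o.x.round(3),o.fun.round(2))
J=o.jac;print(np.sqrt(np.diag(np.linalg.inv(J.T@J))).round(3))
E
```

```text
plate proj in sc11 crop [553. 262.]
plate proj in sc11 crop [604. 390.]
plate proj in sc11 crop [435. 418.]
[ 0.378 18.13  -0.047  0.263  0.64 ] [ 0.49  0.63  0.   -1.06 -0.39  0.26 -0.52 -0.82  0.19 -0.43  0.33  0.8 ]
[1.563 1.773 0.034 0.598 0.529]
```

```bash
python3 - <<'E'
from h import *
sc=capture("scene");crop(sc["frame"],360,170,420,220,12,"sc14.png")
E
```

```text
(no output)
```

View pics/sc14.png

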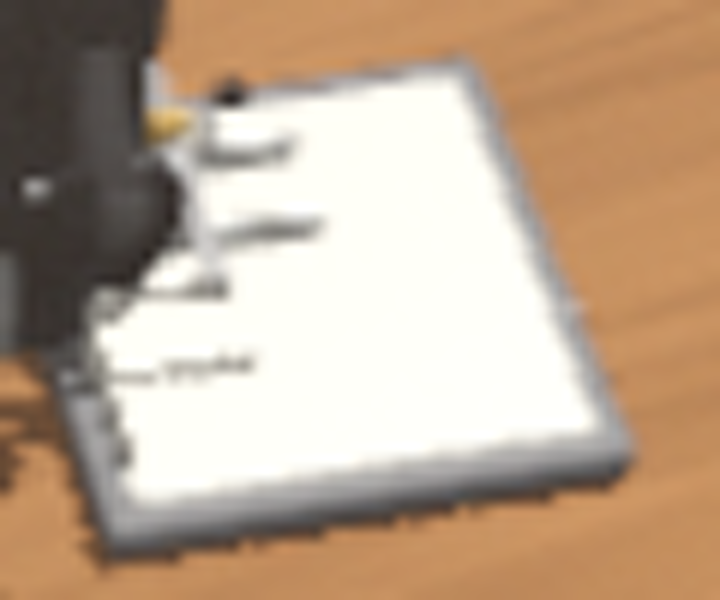

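Emit:
{"op": "move_arm", "data": {"series": [[0,0.01,0,0,0,0,0.363],[0,0.02,0,0,0,0,0.362],[0,0.03,0,0,0,0,0.362],[0,0.03,0,0,0,0,0.362],[0,0.03,0,0,0,0,0.362]]}}

```text
time_s: 8.27
eef_pos: [520.7, 99.4, 28.2]
ee_rot: [-0.011, 0.786, 0.618, 0.011]
force: [0.1, -0.1, -0.6]
grip_width: 0.362
```

```bash
python3 - <<'E'
from h import *
s=ctrl.sense();f=np.mean([capture("wrist")["frame"].astype(float) for _ in range(6)],0).astype(np.uint8)
print(s["eef_pos"],s["grip_width"],rot(s).as_matrix()[:,0].round(4))
np.save("f13.npy",f)
cv2.imwrite("pics/w13.png",cv2.resize(f[180:232,268:312,::-1],None,fx=12,fy=11.5,interpolation=cv2.INTER_LINEAR))
E
```

```text
[520.66400294  99.40691699  28.20269861] 0.3618732624717746 [0.2362 0.9712 0.0309]
```

View pics/w13.png

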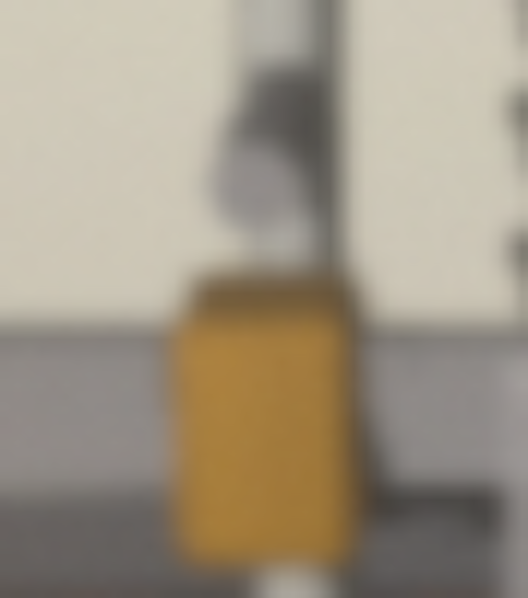

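```bash
python3 - <<'E'
from meas import *
from scipy.optimize import brentq
f=np.load("f13.npy").astype(float)
# bar edges subpixel on rows 211-219
for rows in((212,219),):
    b=f[rows[0]:rows[1],:,2].mean(0);print(b[230:244].round(),b[390:402].round())
for ax in(-18,-17,-16):
    L,Q=T(237.6,215,12,ax),T(397.6,215,12,ax);m=(L+Q)/2
    print(ax,"bar",(Q-L)[1].round(2),m.round(2))
    for h in(13,14.5,16,17.5):
        print("  ",h,"rider",(T(290.0,218.3,h,ax)-m)[:2].round(2),"w,len",(T(298,218.3,h,ax)-T(282.4,218.3,h,ax))[1].round(2),(T(290,207.4,h,ax)-T(290,229,h,ax))[0].round(2),"pin",(T(289.5,196,h,ax)-m)[:2].round(2))
    xf=T(290,207.4,14.5,ax)[0];print("  front height bottom h:",brentq(lambda h:T(290,203.7,h,ax)[0]-xf,-10,30))
E
```

```text
[175. 177. 176. 176. 176. 175. 168. 154. 141. 134. 134. 134. 133. 134.] [133. 132. 133. 133. 132. 133. 137. 149. 166. 176. 178. 178.]
-18 bar 63.11 [ 34.75   0.33 -30.  ]
   13 rider [ -0.86 -10.63] w,len 6.03 8.88 pin [  8.08 -10.57]
   14.5 rider [ -0.3  -10.49] w,len 5.95 8.76 pin [  8.52 -10.43]
   16 rider [  0.27 -10.35] w,len 5.87 8.64 pin [  8.96 -10.29]
   17.5 rider [  0.83 -10.21] w,len 5.79 8.52 pin [  9.41 -10.15]
  front height bottom h: 9.985281276559512
-17 bar 63.68 [ 34.38   0.33 -29.  ]
   13 rider [ -0.87 -10.72] w,len 6.08 8.96 pin [  8.15 -10.66]
   14.5 rider [ -0.31 -10.58] w,len 6.0 8.84 pin [  8.59 -10.52]
   16 rider [  0.26 -10.44] w,len 5.92 8.72 pin [  9.03 -10.38]
   17.5 rider [  0.82 -10.3 ] w,len 5.84 8.6 pin [  9.48 -10.24]
  front height bottom h: 9.94414385295492
-16 bar 64.24 [ 34.02   0.34 -28.  ]
   13 rider [ -0.88 -10.82] w,len 6.14 9.04 pin [  8.22 -10.76]
   14.5 rider [ -0.32 -10.68] w,len 6.06 8.92 pin [  8.66 -10.62]
   16 rider [  0.25 -10.54] w,len 5.98 8.8 pin [  9.1  -10.48]
   17.5 rider [  0.81 -10.4 ] w,len 5.89 8.68 pin [  9.55 -10.34]
  front height bottom h: 9.903006429350341
```

Emit:
{"op": "move_arm", "data": {"series": [[0,0,0,0,0,0,0.362],[0,0,0,0,0,0,0.362],[0,0,0,0,0,0,0.362],[0,0,0,0,0,0,0.362],[0,0,0,0,0,0,0.362]]}}

```text
time_s: 9.03
eef_pos: [520.7, 99.7, 28.2]
ee_rot: [-0.011, 0.786, 0.618, 0.011]
force: [-0.2, 0.2, -1.4]
grip_width: 0.367
```

```bash
python3 - <<'E'
from h import *
for _ in range(3):
    s=ctrl.sense();print(s["eef_pos"].round(2),round(s["grip_width"],4),s["force"].round(1));capture("top")
f=np.mean([capture("wrist")["frame"].astype(float) for _ in range(6)],0).astype(np.uint8)
a=cv2.resize(f[180:232,268:312,::-1],None,fx=8,fy=8)
t=capture("top")["frame"][:,:,::-1]
cv2.imwrite("pics/w14.png",a);cv2.imwrite("pics/t14.png",t)
E
```

```text
[520.69  99.66  28.2 ] 0.3672 [-0.2  0.2 -1.4]
[520.69  99.66  28.2 ] 0.3653 [-0.8  0.   0.3]
[520.68  99.65  28.19] 0.3652 [ 0.1 -0.4 -0.2]
```

View pics/w14.png

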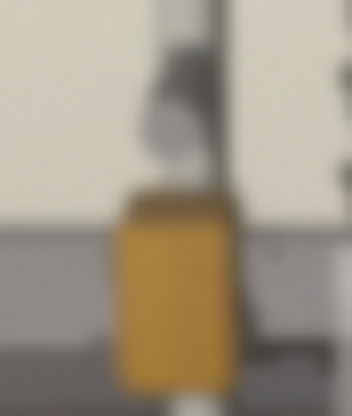

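View pics/t14.png

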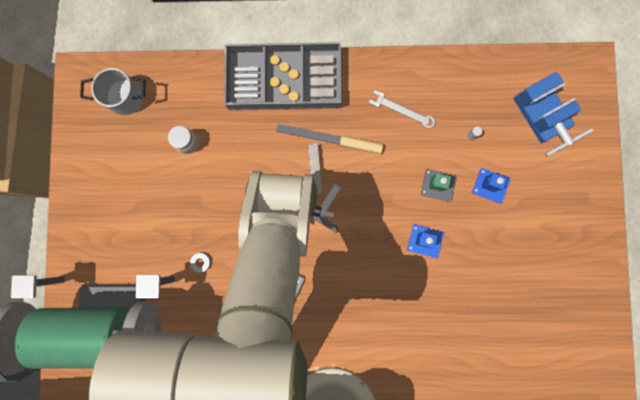

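The pin (top at px 289.4) and the rider's middle (290.0) line up steadily, and the other things on the bench are unmoved.

```bash
python3 -c "
from rig import job;print(job.finish_job())"
```

```text
the job is handed in; nothing more can be done
None
```

The tweezers are out of the green dock, and I handed the job in with the arm holding them over the smaller light plate, at the rider's gap. I gripped them by the rubber plates, pulled them straight out along the socket for about 37 mm before lifting, then carried them over and squeezed. It took about 10 s of the 48 s.

**Gap:** The wrist camera puts the pin about 10.3 to 10.6 mm from the axis and the rider's middle about 10.6 mm. That is within about 0.3 mm, and the spread comes from not knowing the pin's exact height.

**Steadiness:** The pose stayed within 0.01 mm over the last three readings, with no notable force on the wrist. The opening read 0.365 to 0.367 against 0.362 commanded.

**Position:** The tips are 7 to 12 mm off the plate centre towards the dock side, well inside its edges, and roughly 4 cm above its face. The last top view shows the file, spanner, jar, steel blank, collar and blue docks unmoved. The arm partly hides the dressing stick and square, but what shows of them is unchanged.

**Disagreements:**
- **Tilt:** A rough fit from the scene camera showed the tips pointing 2 to 3° down, and the gauge bar's apparent size agreed with about 1.5° of that. I tilted the tool up 1.7° to correct it, and did not re-check the tilt from the scene camera afterwards.
- **Wrist-camera fit:** An earlier wrist-camera fit of the tilt gave an implausible 9° and matched the picture badly, so I set it aside.

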